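Seat the focus gauge and hold the lens lever at the fourth click

ROBOT

A 6-joint arm with a two-finger parallel gripper is mounted at the origin on a cart in front of the work surface, level with it; the furniture and walls round the work are solid. World frame = base frame: x ahead of the robot, y to its left, z up, the work surface at z = 0. Lengths are in m, angles in rad, forces in N, time in s.
With the tool pointing down it reaches from about 0.275 to 1 m from the base axis. Payload 8.4 kg.
Tool frame: the origin (TCP) lies on the centre line of the jaws, within the pads' length; the fingertips stand 17 mm ahead of it and the grasp point (between the pads) lies 2 mm behind it (bot.tcp_to_tips is the z of the fingertips in the tool frame, in m); z points along the fingers, y is the line along which they close (so a half turn about z gives the same grasp; the last joint's range is limited). The gripper opens to 85 mm and grips with 20 to 120 N. Pads are 22 mm wide; open, the fingers measure 114 mm over their backs; the gripper's body (76 mm by 85 mm) begins 54 mm behind the grasp point. The pads swing forward as they close: fully open they stand 13 mm farther back than shut.
Start: joints at [-1.314, 0.353, 1.633, -0, 1.155, -0.002], TCP at [0.16, -0.604, 0.248] pointing down, gripper open.
Joint ranges: [-2.63, 2.63], [-0.92, 2.1], [0.06, 2.66], [-1.3, 4.44], [0, 2.69], [-3.02, 3.02]. Speed limits (rad/s): [2.22, 2.22, 2.79, 3.14, 3.14, 3.14].

INTERFACE

Orientations are given as a unit quaternion [x, y, z, w].
In Python, from workcell import bot, hand, kinematics, get_obs, vision, hand_in gives the robot as it stands. The module is installed in compiled form; this text tells all that it offers. Calls block until the motion is done:
- bot.reach(position, orientation): joint-space move of the TCP to a pose.
- bot.servo_line(position, ori=None, velocity=0.15): straight line of the TCP; ori=None keeps the orientation; velocity is the mean speed in m/s.
- bot.goto_joints(angles): joint-space move.
- hand.move_gripper(opening, strength=None): finger opening in m; strength is the grip in N (None keeps the last); returns when the fingers have stopped.
- bot.dwell(seconds).
- kinematics.solve_ik(position, orientation): joint angles nearest the present ones, or None.
- get_obs(): the state.
- vision.read_camera(name): name is "scene" or "top" or "wrist"; returns a dict with "frame" (384x512x3 uint8, red, green, blue), "intrinsics" (3x3 intrinsics, pixels), "dist" ([k1, k2, p1, p2, k3] as OpenCV has them; the pictures are not rectified), "view" (4x4, takes a point from world to camera coordinates). Camera axes: x right, y down, z forward; pixel columns grow to the right and rows downward; lengths in m; the calibration is good to about 2 mm. A picture is of the moment at which its call begins. There is no depth.
A pose or a line that the arm cannot do raises bot.IKError and nothing moves.
- hand_in(): hands the job in; it is judged then, once.
The state is a dict: "time_s": time; "joint_pos": joint angles; "joint_vel": joint speeds; "joint_efforts": joint torques, N m; "position": TCP position; "orientation": TCP orientation; "wrist_force": force on the tool from outside, world axes, zero at the start; "ft_torque": the same for the moment, N m; "gripper_width": finger opening in m; "grip_force": force on a finger pad.
Only numpy, scipy, OpenCV 4.12 (cv2) and the standard library are available. Lean on these libraries where they do the work, as an engineer would, in place of code of your own. Each camera call takes 0.05 s, during which the arm holds its last target. There are 200 camera calls.

TASK

Take the flat gauge blade by its upright grip from the grey rest block and push it down into the slot of the focus bench until its crossbar sits fully home on the two posts, then let go of it. After that, take the bench's spring-return click lever by its knob and swing it clockwise (seen from above) exactly four clicks from its rest stop, never on towards a fifth, and finish while still holding the lever there with the fingers against its spring. Leave the other things on the desk where they are.

Things in the scene. Friction and masses are not known exactly. Their poses are not given: they have to be found in the camera images.
- blade_grip (a point): Centre of the loose gauge blade's black upright grip: 40 mm along x, 12 mm thick along y (pinch across this), 34 mm high. Below: steel crossbar 64x10x8 mm (underside 25 mm under this point), then steel blade 50 mm along x, 4 mm thick, to 61 mm under this point. 90 g. Stands in the grey rest block, crossbar on its top; lift straight up 40 mm to clear. Either way round fits.
- slot_mouth (a point): Centre of the focus bench's slot, level with its two post tops, 50 mm over the desk (bench fixed, base 150x230x12 mm). Slot along x, 55 mm long, 7 mm wide along y, flared mouth, 38 mm deep. Posts lie 18 to 38 mm off along +x and -x. Blade home: crossbar on the posts, grip centre 25 mm above this point. A lens (top 39 mm over the desk) lies 31 to 45 mm off along -y.
- lever_knob (a point): Centre of the black upright round knob on the click lever's end: 16 mm diameter, 45 mm high, 62 mm over the desk here; steel arm below it, top 39 mm over the desk. It moves on a level circle of radius 70 mm about lever_pivot. The knob does not spin on the arm, so a tight pinch should turn with it.
- lever_pivot (a point): Point on the lever's vertical hinge axis at knob height, axes as slot_mouth's. From it the knob lies at (-54, -45) mm in these axes at the rest stop, (-69, +10) mm at the fourth click. The slot is 140 mm off along +y.
- focus_lever (a joint): Lever angle, rad: 0 at its rest stop, growing clockwise seen from above (knob towards the slot). One click is 0.209 rad (15 mm at the knob): notches at 0.209, 0.419, 0.628, 0.838 (fourth), 1.047, 1.257; end stop 1.31. The return spring (at the knob 4 N at rest, 6 N at the fourth click) drives it back to 0 if let go; each tooth adds, then removes, about 2 N.
- marker_black: Bystander: marker pen lying on the desk, 135 mm long; leave it.
- tweezers: Bystander: steel tweezers lying on the desk, 122 mm long; leave them.
- stain_bottle: Bystander: small bottle with black cap, 46 mm diameter, 85 mm high, standing on the desk (origin under it); leave it.
- pipette_200: Bystander: pipette lying on the desk at the left, 237 mm long; leave it.
- lab_notebook: Bystander: notebook lying at the front left, 105 x 152 x 14 mm; leave it.
There are look-alikes about, which are no part of the job. Leave any blue look-alike of the part that bears blade_grip alone.

How it is judged:
On the way, in this order (a step that is already met when the one before it is completed fails the run):
1. the gauge blade is seated fully home in the slot and let go, the lever still at rest (z of blade_grip in the frame of slot_mouth below 0.028 m and horizontal distance between blade_grip and slot_mouth below 0.006 m and angle between the x axis of blade_grip and the x axis of slot_mouth, either way round below 0.12 rad and angle between blade_grip's own z axis and vertical below 0.1 rad and contact force between the fingers and gauge_blade below 0.2 N and value of joint focus_lever below 0.1 rad), for 0.2 s.
2. the lever is held in the fingers at the fourth click (value of joint focus_lever between 0.755 and 0.921 rad and contact force between the fingers and focus_lever above 2 N), for 0.4 s.
At the end, for the whole second after the job is handed in: Lever still at the fourth click (0.838 rad +- 0.083), held by the fingers with over 2 N; blade untouched, upright (0.10 rad) and home in the slot: grip centre under 28 mm above the mouth, within 6 mm sideways, aligned within 0.12 rad (all of step 2 and velocity of joint focus_lever between -0.1 and 0.1 rad/s and contact force between gauge_blade and focus_lever below 0.1 N and contact force between the fingers and gauge_blade below 0.2 N and z of blade_grip in the frame of slot_mouth below 0.028 m and horizontal distance between blade_grip and slot_mouth below 0.006 m and angle between the x axis of blade_grip and the x axis of slot_mouth, either way round below 0.12 rad and angle between blade_grip's own z axis and vertical below 0.1 rad); the arm keeps its last pose, push and grip.
It fails at once if the lever goes on past the fourth click, over the tooth towards the fifth (value of joint focus_lever above 0.96 rad).
It fails at once if the lever is advanced while the blade is not home in the slot (value of joint focus_lever above 0.17 rad and (z of blade_grip in the frame of slot_mouth above 0.032 m or horizontal distance between blade_grip and slot_mouth above 0.01 m)).
It fails at once if a bystander is shoved or knocked over (distance of any of marker_black, tweezers, stain_bottle, pipette_200, lab_notebook from where it was at the start of the episode above 0.03 m or angle between stain_bottle's own z axis and vertical above 0.6 rad).
It also fails if it takes over 48 s, if anything falls off the work surface, if the arm or the gripper's body presses on something with over 40 N, if the wrist force passes 120 N, or if a joint passes its speed limit or range.

## Working session

There is one attempt and no reset: what is moved stays moved. The work goes in short steps, each a Python script; the robot and the scene stay as the last script left them, time stands still between calls to the robot, and variables do not carry over. Pictures are saved under pics/ and viewed, at most 10 in all, crops included, and the job is handed in when it is done.

```bash
mkdir -p pics
cat > h.py <<'E'
import numpy as np, cv2
from workcell import bot, hand, kinematics, get_obs, vision, hand_in
def ray(c,px):
    u=cv2.undistortPoints(np.array([[px]],float),c["intrinsics"],np.array(c["dist"]))[0,0]
    V=np.array(c["view"]);R=V[:3,:3];t=V[:3,3]
    return -R.T@t, R.T@np.array([u[0],u[1],1.])
def at_z(c,px,z):
    o,d=ray(c,px);return o+d*(z-o[2])/d[2]
def proj(c,p):
    V=np.array(c["view"]);r=cv2.Rodrigues(V[:3,:3])[0]
    return cv2.projectPoints(np.array(p,float).reshape(-1,1,3),r,V[:3,3],c["intrinsics"],np.array(c["dist"]))[0].reshape(-1,2)
E
python3 - <<'E'
from h import *
import pickle
for n in ("scene","top","wrist"):
    c=vision.read_camera(n);pickle.dump({k:(np.array(v)) for k,v in c.items()},open(n+".pkl","wb"))
    print(n,ray(c,(256,192)))
    cv2.imwrite(f"pics/{n}.png",cv2.resize(c["frame"][:,:,::-1],None,fx=1.5,fy=1.5,interpolation=2))
o=get_obs();print(o["time_s"],o["orientation"],o["gripper_width"],bot.tcp_to_tips)
E
```

```text
scene (array([-0.24263678, -0.65767993,  0.7325644 ]), array([ 0.63104398,  0.54974396, -0.54751284]))
top (array([2.94500704e-01, 6.58276083e-04, 1.21607286e+00]), array([ 0.19127442, -0.04227497, -0.98136643]))
wrist (array([ 0.23610098, -0.58227706,  0.37356192]), array([-0.29451687, -0.0691439 , -0.95318418]))
0.15 [ 9.91644025e-01  1.29003174e-01 -6.21639533e-05 -5.51412227e-04] 0.08562397211247091 0.017
```

View pics/top.png

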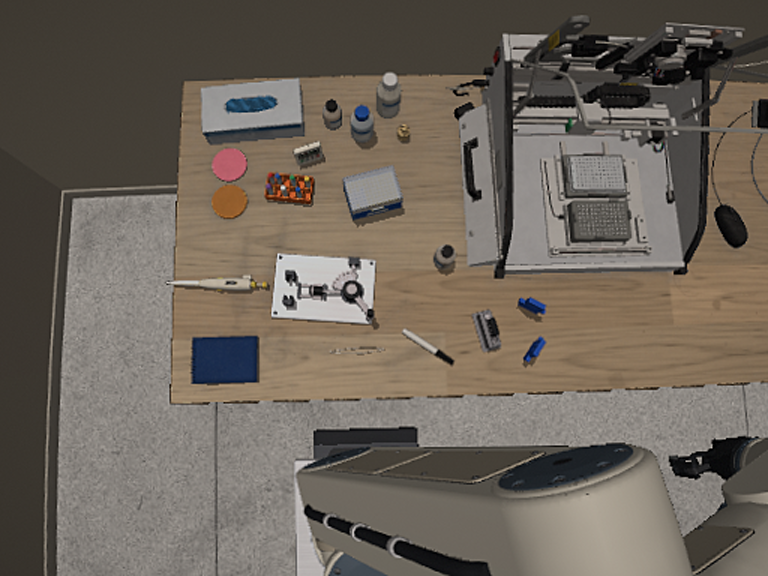

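View pics/scene.png

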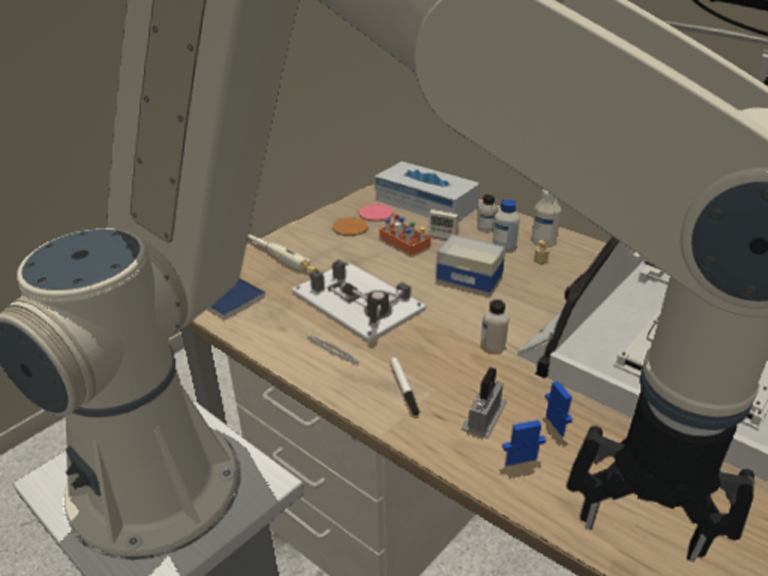

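The top view (1.5x) shows three blade candidates:
- Black grip in the grey block at (487,328).
- Blue look-alikes at (532,305) and (535,350).

The black one in the grey block fits the description. The bench is at (325,288), with posts at (290,275) and (288,300), the pivot at (352,290) and the knob at (373,320). I'll get rough positions, then look with the wrist camera.

Run:
```python
from h import *
import pickle
c=pickle.load(open("top.pkl","rb"))
for n,p,z in [("grip",(487,326),.06),("blockbase",(487,330),.02),("slot",(288.5,287),.05),("piv",(352,290),.06),("knob",(372,320),.06),("bottle",(445,250),.08),("c1",(277,254),.012),("c2",(377,257),.012),("c3",(375,323),.012),("c4",(272,318),.012)]:
    print(n,at_z(c,(p[0]/1.5,p[1]/1.5),z).round(3))
g=at_z(c,(487/1.5,326/1.5),.06)
o=get_obs();q=o["orientation"]
def snap(n,p,a):
    bot.reach(p,[np.cos(a/2),np.sin(a/2),0,0])
    c=vision.read_camera("wrist");pickle.dump({k:(np.array(v)) for k,v in c.items()},open(n+".pkl","wb"))
    print(n,ray(c,(256,192)),get_obs()["time_s"])
    cv2.imwrite(f"pics/{n}.png",cv2.resize(c["frame"][:,:,::-1],None,fx=1.5,fy=1.5,interpolation=2))
snap("w1",[g[0]-0.03,g[1],0.26],0.26)
```

```text
grip [ 0.43  -0.272  0.06 ]
blockbase [ 0.425 -0.281  0.02 ]
slot [0.53  0.162 0.05 ]
piv [0.517 0.021 0.06 ]
knob [ 0.45  -0.021  0.06 ]
bottle [ 0.597 -0.185  0.08 ]
c1 [0.616 0.194 0.012]
c2 [ 0.603 -0.037  0.012]
c3 [ 0.449 -0.028  0.012]
c4 [0.467 0.205 0.012]
w1 (array([ 0.47563342, -0.250703  ,  0.38598424]), array([-0.29407317, -0.07087   , -0.95319439])) 1.7167
```

View pics/w1.png

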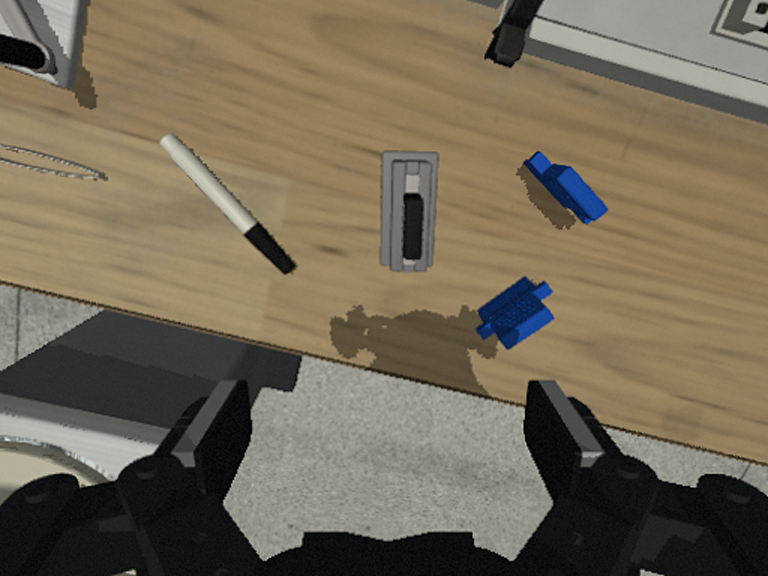

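The wrist view shows the black grip spanning (403–422, 195–260) on a steel crossbar in the grey block, with the two blue look-alikes at (565,185) and (515,312). Next is an enlarged composite crop to confirm the blade and triangulate it, plus a wrist picture of the bench.

```bash
cat >> h.py <<'E'
import pickle
def snap(n,p,a):
    bot.reach(p,[np.cos(a/2),np.sin(a/2),0,0])
    c=vision.read_camera("wrist");pickle.dump({k:(np.array(v)) for k,v in c.items()},open(n+".pkl","wb"))
    print(n,ray(c,(256,192)),get_obs()["time_s"])
    cv2.imwrite(f"pics/{n}.png",cv2.resize(c["frame"][:,:,::-1],None,fx=1.5,fy=1.5,interpolation=2))
E
python3 - <<'E'
from h import *
a=pickle.load(open("w1.pkl","rb"))["frame"];b=pickle.load(open("scene.pkl","rb"))["frame"]
A=cv2.resize(a[95:190,240:306],None,fx=6,fy=6,interpolation=0)   # 396x570
B=cv2.resize(b[235:330,300:366],None,fx=6,fy=6,interpolation=0)
cv2.imwrite("pics/crop1.png",np.hstack([A,B])[:,:,::-1])
snap("w2",[0.48,0.08,0.33],-0.065)
E
```

```text
w2 (array([0.55876922, 0.07542199, 0.45564662]), array([-0.30179846,  0.02703137, -0.95303102])) 3.1417
```

View pics/crop1.png

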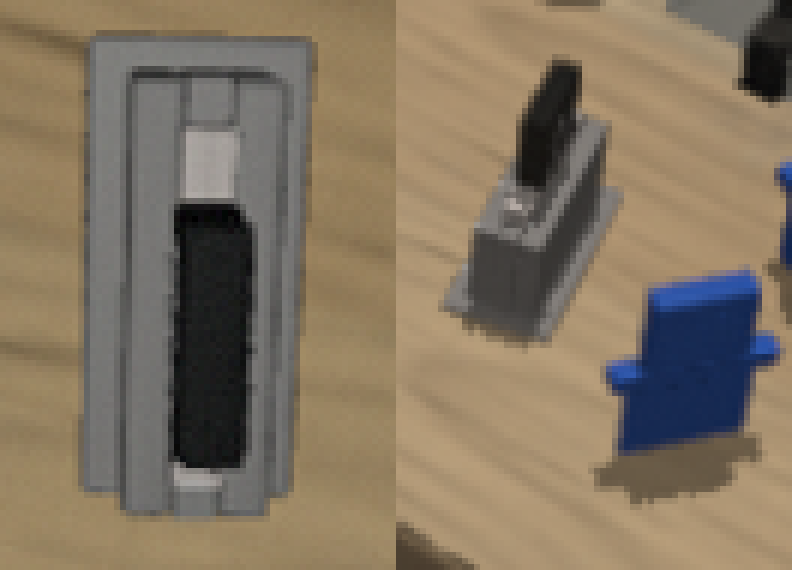

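View pics/w2.png

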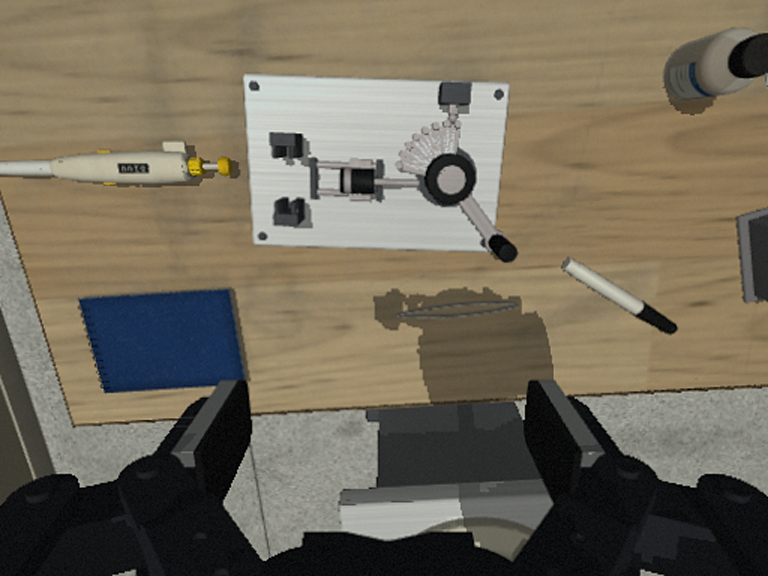

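The crop confirms the black-gripped blade standing in the grey block; the blue ones are free-standing. The bench picture shows the slot posts at (287,145) and (289,211), the hub at (450,178) and the knob top at (503,246). I'll take two closer bench pictures and put them in one composite.

Run:
```python
from h import *
from scipy.optimize import least_squares
w=pickle.load(open("w1.pkl","rb"));s=pickle.load(open("scene.pkl","rb"))
W=lambda x,y:(240+x/6-.5+.08,95+y/6-.5+.08)
S=lambda x,y:(300+(x-396)/6-.42,235+y/6-.42)
T=.017
m=[(w,(20,6,T),W(180,226)),(w,(20,-6,T),W(252,228)),(w,(-20,6,T),W(176,466)),(w,(-20,-6,T),W(243,466)),
(w,(32,5,-.017),W(184,128)),(w,(32,-5,-.017),W(239,128)),(w,(-32,5,-.017),W(176,489)),(w,(-32,-5,-.017),W(221,489)),
(s,(-20,6,T),S(522,112)),(s,(20,6,T),S(553,60)),(s,(20,-6,T),S(581,66)),(s,(-20,6,-.017),S(518,180)),(s,(-20,-6,-.017),S(546,190))]
def f(p,flat=True):
    x,y,z,a=p;r=[]
    for c,(u,v,h),px in m:
        u,v=u/1e3,v/1e3
        r.append(proj(c,[x+u*np.cos(a)-v*np.sin(a),y+u*np.sin(a)+v*np.cos(a),z+h])[0]-px)
    return np.ravel(r)
r=least_squares(f,[.43,-.28,.07,.2],loss="soft_l1");print(r.x.round(4));print(f(r.x).reshape(-1,2).round(1).tolist())
snap("w3",[0.50,0.155,0.19],-0.065)
snap("w4",[0.43,-0.0,0.22],-0.065)
a=pickle.load(open("w3.pkl","rb"));b=pickle.load(open("w4.pkl","rb"))
p=proj(a,[.53,.162,.05])[0].astype(int);k=proj(b,[.455,-.02,.08])[0].astype(int);print(p,k)
c0=[max(0,p[0]-50),max(0,p[1]-70),max(0,k[0]-50),max(0,k[1]-70)];print(c0)
g=lambda F,x,y:cv2.resize(F["frame"][y:y+140,x:x+100],(400,560),interpolation=0)
cv2.imwrite("pics/crop2.png",np.hstack([g(a,*c0[:2]),g(b,*c0[2:])])[:,:,::-1])
```

```text
[ 0.4256 -0.281   0.0674  0.2452]
[[-0.0, -0.6], [0.7, -0.8], [-0.4, 0.6], [0.7, 0.8], [-0.6, -0.1], [-0.0, 0.1], [-0.7, -0.1], [0.9, -0.0], [-0.6, 0.7], [0.2, -1.0], [0.5, -0.6], [-1.0, 0.7], [-0.7, 0.6]]
w3 (array([0.57917197, 0.15069522, 0.31659773]), array([-0.30118929,  0.02714537, -0.95322048])) 3.875
w4 (array([ 0.50943984, -0.00390076,  0.34716384]), array([-0.2987101 ,  0.02818109, -0.95397025])) 4.65
[248 153] [281 157]
[np.int64(198), np.int64(83), np.int64(231), np.int64(87)]
```

View pics/crop2.png

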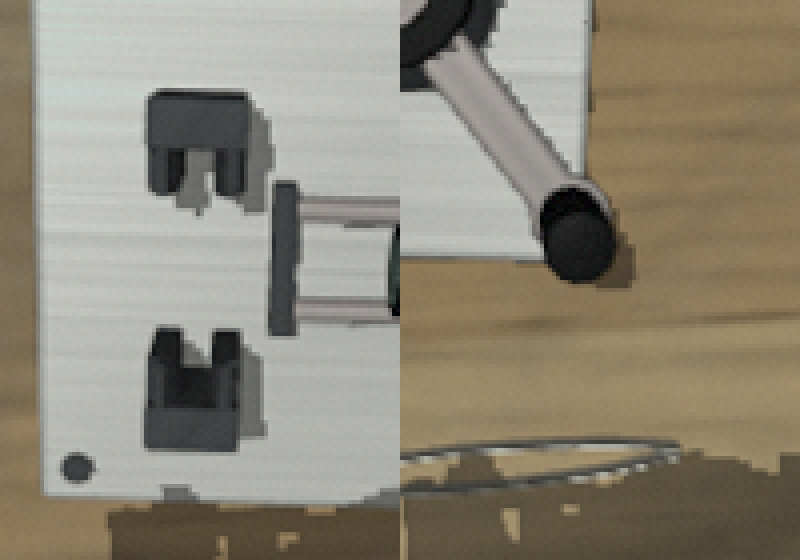

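The left panel shows the slot posts, with outer top edges at y≈97 and 450, prong tips at y≈192 and 357, and x≈147–248. The right panel shows the knob top circle at (580,246). I'll fit both.

Run:
```python
from h import *
from scipy.optimize import least_squares
a=pickle.load(open("w3.pkl","rb"));b=pickle.load(open("w4.pkl","rb"));w2=pickle.load(open("w2.pkl","rb"))
A=lambda x,y:np.array((198+x/4-.4,83+y/4-.4))
m=[((38,1),A(148,97)),((38,-1),A(250,97)),((18,1),A(148,192)),((18,-1),A(245,192)),((-18,1),A(149,357)),((-18,-1),A(243,357)),((-38,1),A(145,450)),((-38,-1),A(239,450)),
((27.5,1),A(148,150)),((27.5,-1),A(247,150)),((-27.5,1),A(146,408)),((-27.5,-1),A(240,408))]
def f(p):
    x,y,t,w=p;r=[]
    for (u,s),px in m:
        u/=1e3;v=s*w
        r.append(proj(a,[x+u*np.cos(t)-v*np.sin(t),y+u*np.sin(t)+v*np.cos(t),.05])[0]-px)
    return np.ravel(r)
r=least_squares(f,[.53,.16,-.06,.01],x_scale=[.01,.01,.01,.01],loss="soft_l1");print(r.x.round(4));print(f(r.x).reshape(-1,2).round(1).tolist())
x,y,t,_=r.x
k=at_z(b,(231+180/4-.4,87+246/4-.4),.0845);print("knob",k.round(4))
R=np.array([[np.cos(t),-np.sin(t)],[np.sin(t),np.cos(t)]])
pv=np.array([x,y])+R@[0,-.14];print("pivot",pv.round(4),"knob pred",(pv+R@[-.054,-.045]).round(4))
C=[at_z(w2,((q[0])/1.5-.2,(q[1])/1.5-.2),.012)[:2] for q in [(245,76),(509,83),(504,251),(253,243)]]
print(np.round(C,4).tolist(),[np.arctan2(d[1],d[0]) for d in (C[0]-C[3],C[1]-C[2])],[np.arctan2(-d[0],d[1]) for d in (C[0]-C[1],C[3]-C[2])])
```

```text
[ 0.5304  0.164  -0.0918  0.0103]
[[-0.0, -0.9], [-0.3, -0.2], [-0.1, 0.4], [0.3, 1.0], [-0.5, 1.2], [-0.3, 1.8], [0.5, -0.2], [0.1, 0.4], [-0.1, -0.8], [0.1, -0.2], [0.3, -1.1], [0.1, -0.5]]
knob [ 0.4644 -0.0151  0.0845]
pivot [0.5175 0.0246] knob pred [ 0.4596 -0.0153]
[[0.6155, 0.1936], [0.5954, -0.0311], [0.4481, -0.0287], [0.4715, 0.2095]] [np.float64(-0.10954337140419154), np.float64(-0.01646627581166814)] [np.float64(-0.08961388017894927), np.float64(-0.09815606361515246)]
```

The slot fit is good: (0.530, 0.164), yaw −0.092, which the base edges confirm at −0.094. Now I'll pick the blade, carry it above the slot and look.

```bash
cat >> h.py <<'E'
def Q(a): return [np.cos(a/2),np.sin(a/2),0,0]
def st():
    o=get_obs();print("t",round(o["time_s"],2),"pos",np.round(o["position"],4),"F",np.round(o["wrist_force"],1),"w",round(o["gripper_width"],4),"g",round(o["grip_force"],1))
    return o
E
python3 - <<'E'
from h import *
hand.move_gripper(.045)
bot.reach([.4256,-.281,.17],Q(.2452))
bot.servo_line([.4256,-.281,.0725],velocity=.12);st()
hand.move_gripper(.0,40);o=st()
if o["gripper_width"]>.008:
    bot.servo_line([.4256,-.281,.18],velocity=.12);st()
    bot.reach([.5304,.164,.17],Q(-.092))
    bot.servo_line([.5304,.164,.135],velocity=.12)
    st()
    c=vision.read_camera("wrist");pickle.dump({k:(np.array(v)) for k,v in c.items()},open("w5.pkl","wb"))
    p=proj(c,[.53,.164,.08])[0].astype(int);print(p)
    cv2.imwrite("pics/w5.png",cv2.resize(c["frame"][:,:,::-1],None,fx=1.5,fy=1.5,interpolation=2))
E
```

```text
t 7.18 pos [ 0.4261 -0.2811  0.0731] F [-0.4  0.5  0. ] w 0.0453 g 0.0
t 7.58 pos [ 0.4259 -0.2813  0.0731] F [-0.1  0.8  5. ] w 0.0113 g 44.9
t 8.62 pos [ 0.4251 -0.2807  0.1793] F [ 0.1 -0.1 -1.1] w 0.0115 g 44.0
t 10.74 pos [0.5303 0.1634 0.1348] F [ 0.2 -0.2 -0. ] w 0.0113 g 44.0
[259 225]
```

View pics/w5.png

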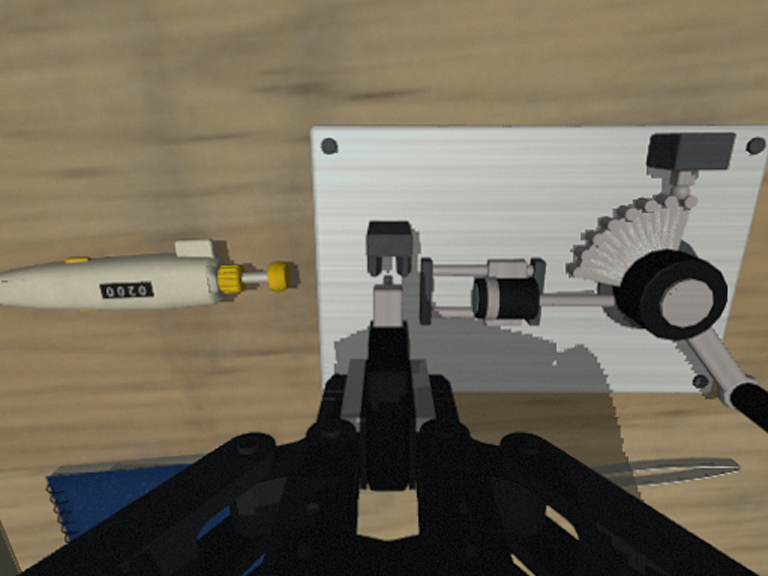

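The blade is held squarely. The crossbar's front end at (388,288) lines up with the post notch at (389,268). I'll check for in-hand offset numerically, then insert.

Run:
```python
from h import *
c=pickle.load(open("w5.pkl","rb"))
o=get_obs();p=np.array(o["position"]);t=-.092
def P(u,v,z,b): return proj(c,[b[0]+u*np.cos(t)-v*np.sin(t),b[1]+u*np.sin(t)+v*np.cos(t),z])[0]*1.5
zg=p[2]-.0057
print("bar end",P(.032,.005,zg-.017,p),P(.032,-.005,zg-.017,p),"bar mid lower",P(.032,.0,zg-.025,p))
s=[.5304,.164]
print("post corners",P(.038,.0103,.05,s),P(.038,-.0103,.05,s),"inner",P(.018,.0103,.05,s),P(.018,-.0103,.05,s))
x0,y0=230,130
F=c["frame"][y0:y0+90,x0:x0+60];cv2.imwrite("pics/crop3.png",cv2.resize(F,None,fx=6,fy=6,interpolation=0)[:,:,::-1])
```

```text
bar end [375.38628288 286.01128141] [405.95989135 285.98126952] bar mid lower [390.52142014 279.01471924]
post corners [366.25909797 232.27352479] [412.14683123 232.22343024] inner [366.9071466  275.10186586] [411.48641472 275.05716355]
```

View pics/crop3.png

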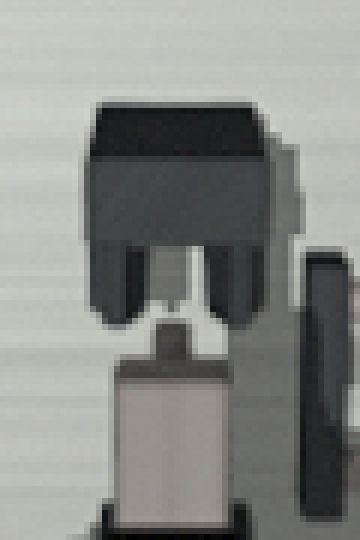

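The bar sits about 0.8 mm to +y and 0.8 mm to −x of nominal relative to the slot, so I'll correct for that and insert with force monitoring.

Run:
```python
from h import *
x,y=.5312,.1628+.0002
bot.servo_line([x,y,.118],velocity=.08);st()
for z in (.108,.100,.092,.087,.084,.082,.0805,.079,.0775):
    bot.servo_line([x,y,z],velocity=.05);o=st()
    if o["wrist_force"][2]>15 or abs(o["wrist_force"][:2]).max()>12: break
```

```text
t 11.16 pos [0.5308 0.1628 0.1174] F [ 0.5 -0.  -0.4] w 0.0112 g 44.0
t 11.51 pos [0.5309 0.163  0.1076] F [-0.9 -0.4  0.1] w 0.0114 g 44.0
t 11.82 pos [0.5309 0.1629 0.0996] F [ 0.7 -0.1 -0.6] w 0.0113 g 44.0
t 12.12 pos [0.5309 0.1629 0.0916] F [-0.4 -0.3 -0.1] w 0.0113 g 44.0
t 12.38 pos [0.531  0.1629 0.0867] F [-0.8  0.1 -0.2] w 0.0114 g 44.0
t 12.62 pos [0.5311 0.163  0.0839] F [ 0.9 -0.2 -0.8] w 0.0115 g 44.0
t 12.88 pos [0.5311 0.163  0.0819] F [ 0.2 -0.2 -0.3] w 0.0112 g 44.0
t 13.12 pos [0.5314 0.1631 0.081 ] F [-1.9 -0.8  6.7] w 0.0114 g 45.1
t 13.38 pos [0.5315 0.1631 0.0809] F [-7.1 -1.9 22.5] w 0.0112 g 47.7
```

The blade seated at TCP z 0.081, so the grip centre is at about 0.0753 m as expected. Next I release, back off and look at the blade and knob from near.

Run:
```python
from h import *
bot.servo_line([.5312,.163,.0805],velocity=.05)
hand.move_gripper(.045);bot.dwell(.3);st()
bot.servo_line([.5312,.163,.17],velocity=.15)
bot.reach([.445,.03,.2],Q(-.092)); st()
c=vision.read_camera("wrist");pickle.dump({k:(np.array(v)) for k,v in c.items()},open("w6.pkl","wb"))
cv2.imwrite("pics/w6.png",cv2.resize(c["frame"][:,:,::-1],None,fx=1.5,fy=1.5,interpolation=2))
t=-.092;R=np.array([[np.cos(t),-np.sin(t)],[np.sin(t),np.cos(t)]])
s=np.array([.5304,.164])
for n,v,z in [("grip+x",(.02,0),.092),("grip-x",(-.02,0),.092),("knobpred",(-.054,-.185),.0845)]:
    print(n,proj(c,[*(s+R@v),z])[0]*1.5)
print(proj(c,[.4644,-.0151,.0845])*1.5)
```

```text
t 14.35 pos [0.5312 0.163  0.0805] F [-0.   0.1 -0.4] w 0.045 g 0.0
t 15.79 pos [0.4453 0.03   0.1998] F [ 1.7 -0.6 -0.2] w 0.045 g 0.0
grip+x [ 79.68578113 104.08631804]
grip-x [ 97.21553634 193.61092767]
knobpred [473.90159094 258.25458927]
[[473.26147281 249.3911036 ]]
```

View pics/w6.png

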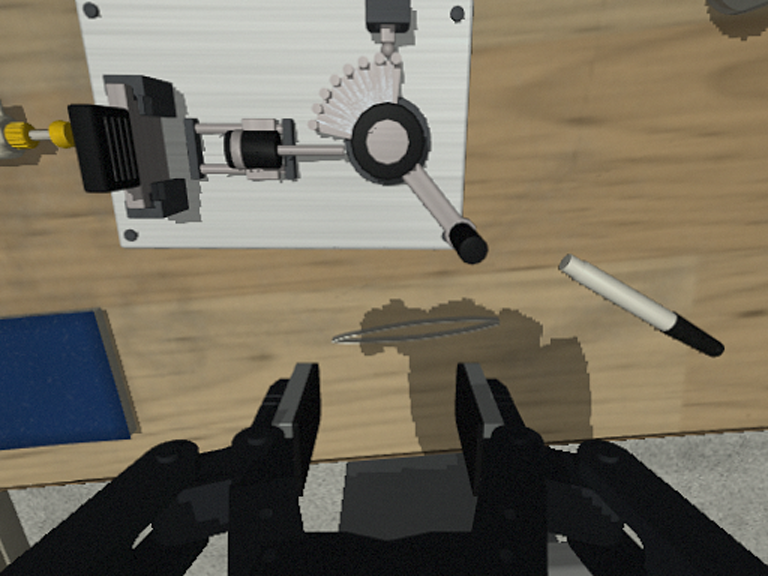

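The blade is home: grip top at (83–105, 104–192), on the prediction. The knob top circle is at (473,248), matching my measured (0.464, −0.015), but the pivot derived from the slot is about 5 mm off. I'll triangulate the knob and hub from several views.

Run:
```python
from h import *
from scipy.optimize import least_squares
L=lambda n:pickle.load(open(n+".pkl","rb"))
def circ(n,ctr,r):  # dark blob via threshold
    F=L(n)["frame"];x,y=[int(v/1.5) for v in ctr];h=int(r/1.5)
    g=F[y-h:y+h,x-h:x+h].max(2);_,lab,s,ce=cv2.connectedComponentsWithStats((g<60).astype(np.uint8))
    i=1+np.argmax(s[1:,4]);return s[i],ce[i]+[x-h,y-h]
def tri(obs):
    f=lambda p:np.ravel([proj(L(n),p)[0]-np.array(q)/1.5 for n,q in obs])
    r=least_squares(f,[.5,0,.06],x_scale=.01);return r.x.round(4),r.fun.round(1)
print("hubdisc",tri([("w2",(453,180)),("w5",(688,300)),("w6",(387,142))]))
print("knob",tri([("w2",(504,248)),("w4",((276-.4+.0)*1.5,(148.5-.4)*1.5)),("w6",(473.5,248))]))
for n,c in [("w2",(503,246)),("w6",(470,245))]: print(n,circ(n,c,36))
t=-.092;R=np.array([[np.cos(t),-np.sin(t)],[np.sin(t),np.cos(t)]])
k=np.array([.4644,-.0151])
for t in(-.092,-.06):
    R=np.array([[np.cos(t),-np.sin(t)],[np.sin(t),np.cos(t)]]);print("pivot from knob",t,k-R@[-.054,-.045])
```

```text
hubdisc (array([0.5216, 0.0237, 0.0478]), array([-0.8, -0.7, -0.4,  1. ,  1. , -0.8]))
knob (array([ 0.4624, -0.0164,  0.0703]), array([ 0.9,  1.9,  0.8, -0.6, -1.4, -0.7]))
w2 (array([ 15,  16,  19,  19, 230], dtype=int32), array([334.73913043, 165.20434783]))
w6 (array([ 11,  10,  25,  27, 473], dtype=int32), array([311.68287526, 162.08879493]))
pivot from knob -0.092 [0.5223058 0.0247487]
pivot from knob -0.06 [0.52100121 0.02658097]
```

Knob and hub now agree: pivot ≈ (0.522, 0.0243), knob (0.4642, −0.0155), radius 70 mm. I'll grasp the knob across the tangent and sweep the arc in small steps.

Run:
```python
from h import *
k=np.array([.4642,-.0155]);a=.6046
bot.reach([*k,.15],Q(a))
bot.servo_line([*k,.064],velocity=.12);st()
hand.move_gripper(0,25);o=st();bot.dwell(.3);o=st();print(o["ft_torque"].round(2) if hasattr(o["ft_torque"],"round") else o["ft_torque"])
c=vision.read_camera("wrist");pickle.dump({k:(np.array(v)) for k,v in c.items()},open("w7.pkl","wb"))
```

```text
t 17.49 pos [ 0.4646 -0.0154  0.0645] F [-0.3 -0.3 -0.2] w 0.045 g 0.0
t 17.86 pos [ 0.4649 -0.0158  0.0646] F [-1.1 -3.6  6.3] w 0.0153 g 25.3
t 18.16 pos [ 0.4649 -0.0158  0.0646] F [-0.2 -4.6  7. ] w 0.0152 g 25.4
[-0.56  0.07  0.04]
```

The grip took, and about 4 N of spring force is felt along the tangent, so the lever is just at its rest stop. Now the sweep, monitoring force.

Run:
```python
from h import *
hand.move_gripper(0,50);st()
pv=np.array([.522,.0243]);th0=np.arctan2(-.0398,-.0578);a0=.6046
for th in list(np.arange(1,9)*.838/8):
    p=pv+.070*np.array([np.cos(th0-th),np.sin(th0-th)])
    bot.servo_line([*p,.064],Q(a0-th),velocity=.05)
    o=get_obs();d=np.array(o["position"])[:2]-pv;ang=th0-np.arctan2(d[1],d[0]);ang=(ang+np.pi)%(2*np.pi)-np.pi
    r=d/np.linalg.norm(d);F=np.array(o["wrist_force"])
    print(round(th,3),"ang",round(ang,3),"R",round(np.linalg.norm(d),4),"Ftan",round(F[0]*r[1]-F[1]*r[0],1),"Frad",round(F[:2]@r,1),"Fz",round(F[2],1),"g",round(o["grip_force"],1),"w",round(o["gripper_width"],4),"t",round(o["time_s"],2))
    if abs(F[:2]@r)>25: break
bot.dwell(.3);st()
c=vision.read_camera("wrist");pickle.dump({k:(np.array(v)) for k,v in c.items()},open("w8.pkl","wb"))
cv2.imwrite("pics/w8.png",cv2.resize(c["frame"][:,:,::-1],None,fx=1.5,fy=1.5,interpolation=2))
```

```text
t 18.43 pos [ 0.4649 -0.0159  0.0647] F [-1.  -3.9  8. ] w 0.0151 g 48.5
0.105 ang 0.098 R 0.0697 Ftan -4.4 Frad 3.5 Fz 9.0 g 48.7 w 0.015 t 18.73
0.21 ang 0.201 R 0.0696 Ftan -5.4 Frad 2.4 Fz 8.2 g 48.7 w 0.0146 t 19.02
0.314 ang 0.308 R 0.0695 Ftan -5.4 Frad 2.2 Fz 8.0 g 48.8 w 0.0149 t 19.32
0.419 ang 0.412 R 0.0694 Ftan -6.7 Frad 2.2 Fz 7.1 g 48.8 w 0.015 t 19.62
0.524 ang 0.519 R 0.0693 Ftan -6.2 Frad 0.5 Fz 8.0 g 48.8 w 0.0149 t 19.93
0.628 ang 0.623 R 0.0692 Ftan -7.5 Frad -0.7 Fz 7.0 g 48.9 w 0.0149 t 20.23
0.733 ang 0.729 R 0.0691 Ftan -6.5 Frad -1.6 Fz 7.0 g 48.9 w 0.0148 t 20.52
0.838 ang 0.833 R 0.069 Ftan -7.3 Frad -3.6 Fz 6.6 g 49.0 w 0.0149 t 20.82
t 21.12 pos [0.4548 0.04   0.0647] F [ 1.8 -8.1  5.8] w 0.0145 g 48.9
```

View pics/w8.png

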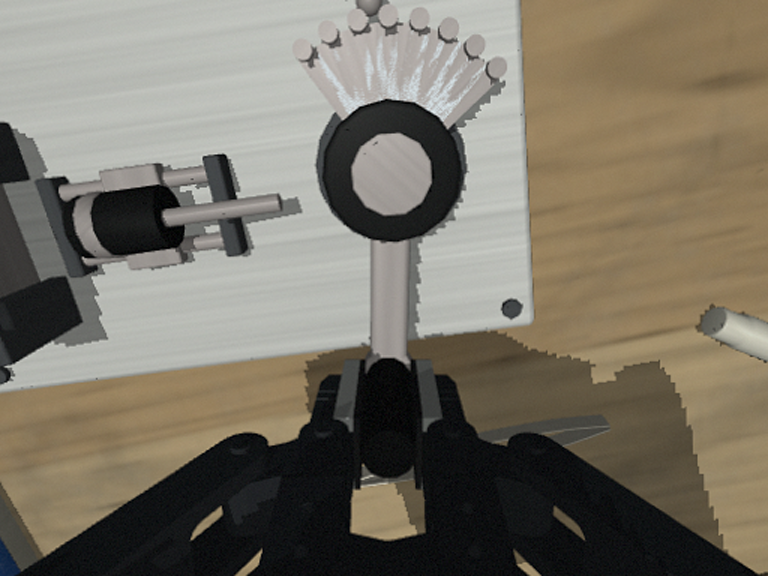

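The lever is held with the arm straight in line between the fingers. The knob has moved 56–57 mm from its rest position, against an expected chord of 57.0 mm, and the tooth-force pattern also fits about 0.83–0.84 rad. That is the fourth click, the blade is untouched, and I'm handing in.

Run:
```python
from h import *
bot.dwell(.3);st();print(hand_in())
```

```text
t 21.48 pos [0.4548 0.04   0.0647] F [ 1.  -7.2  6.1] w 0.015 g 48.9
the job is handed in; nothing more can be done
None
```

I seated the gauge blade home in the slot and let it go, then swung the lever to its fourth click (measured about 0.83 rad) and handed in at 21.5 s still holding it; no verdict came back.

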